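# Clamp a loose hardback in the binding jig

### The arm

A 6-joint arm with a two-finger parallel gripper is mounted at the origin on the work surface. World frame = base frame: x ahead of the robot, y to its left, z up, the work surface at z = 0. Lengths are in m, angles in rad, forces in N, time in s.
With the tool pointing down it reaches from about 0.425 to 1.125 m from the base axis. Payload 14.9 kg.
Tool frame: the origin (TCP) lies at the very end of the fingers, on their centre line; the grasp point (between the pads) lies 19 mm behind it; z points along the fingers, y is the line along which they close (so a half turn about z gives the same grasp; the last joint's range is limited). The gripper opens to 91 mm and grips with 3 to 60 N. Pads are 32 mm wide; open, the fingers measure 118 mm over their backs; the gripper's body (76 mm by 178 mm) begins 60 mm behind the grasp point.
Start: joints at [1.163, 0.379, 1.734, -0, 1.028, -0.033], TCP at [0.256, 0.651, 0.214] pointing down, gripper open.
Joint ranges: [-2.77, 2.77], [-0.74, 2.19], [0, 2.66], [-1.06, 4.2], [0.31, 2.87], [-3.08, 3.08]. Speed limits (rad/s): [1.89, 1.89, 2.39, 3.14, 3.14, 3.14].

### API

Orientations are given as a unit quaternion [x, y, z, w].
In Python, from workcell import robot gives the robot as it stands. The module is installed in compiled form; this text tells all that it offers.
- The arm moves only by the shell command python3 -m pendant 'ROWS' [FORCE]. ROWS is JSON, a list of rows, each a list of 3 entries, a list of its own where there are three numbers: the finger opening in cm, from 0 to 9.12, then the shift along the tool's x, y, z in cm, then the turn about the tool's z in degrees. A call has 1 to 20 rows; each row shifts and turns the commanded pose from where the row before left it, along the tool's axes as they then stand; what a row does not reach is not made up. A row lasts 1/8 s, in which the tool goes at most 62.5 mm and 10.7 degrees, less where a joint would pass 70% of its speed; a pose out of reach is approached as far as the arm can. A call with a gripper value outside its range is refused whole. The fingers move at their own pace and stop on an object; FORCE is the grip in N (left out, the last holds). Time passes only in rows, so rows that do not move let the fingers close. It gives the time, the measured TCP pose, the force, the opening and the grip force at its end, in the units of the state.
- robot.get_state(): the state, without advancing time (a new reading comes with each control period).
- robot.capture(name): name is "scene" or "top"; returns the picture (384x512x3 uint8, blue, green, red); there is no depth.
- robot.get_calibration(name): a dict with "fx", "fy", "cx", "cy" (pixels), "R" (3x3) and "t" (3): a world point X has camera coordinates R X + t. Camera axes: x right, y down, z forward; pixel columns grow to the right and rows downward; lengths in m; the calibration is good to about 2 mm. A picture is of the moment at which its call begins. get_calibration takes no time and is no camera call.
- robot.hand_in(): hands the job in; it is judged then, once.
Trained networks look in the newest picture that a camera, given by its name, has taken for a name from the list of things; names that differ only in an ending like _2 or _b are one class to them, and where a whole thing is asked for, a point or a joint stands for the part that bears it (a point fixed in the world has none). Each returns a list of dicts, best first, with "conf" (0 to 1); they miss things now and then, are a little off and sometimes report something else, mostly with a low value. They report only what shows in the picture. A call takes as long as a camera call. They do not tell look-alikes from the thing itself.
- robot.boxes_of(query, camera): "xy" ([column, row] in pixels, amid what is visible of it).
- robot.pinpoint(query, camera): "xy" ([column, row] in pixels: a listed point, or the origin of a listed thing).
The state is a dict: "t": time; "qpos": joint angles; "dq": joint speeds; "joint_torque": joint torques, N m; "tcp_pos": TCP position; "tcp_rot": TCP orientation; "wrist_force": force on the tool from outside, world axes, zero at the start; "ft_torque": the same for the moment, N m; "width": finger opening in m; "finger_force": force on a finger pad.
Only numpy, scipy, OpenCV 4.12 (cv2) and the standard library are available. Lean on these libraries where they do the work, as an engineer would, in place of code of your own. Each camera call takes 0.05 s, during which the arm holds its last target. There are 200 camera calls.

### The job

The hardback book lies loose and askew in the tabletop binding jig. Push it back until its far edge sits flat against the jig's rear fence, then turn the knob clockwise, travelling along with it because it rides on the sliding jaw, until the jaw has pushed the book sideways against the side stop and holds it lightly, with about 10 N. Never squeeze the book hard (20 N marks its covers), work the jaw only by turning the knob and do not push it or hold it back sideways with over 20 N, let go at the end, and leave the bottle, tape roll and stapler alone.

Things in the scene. Friction and masses are not known exactly. Their poses are not given: they have to be found in the camera images.
- jig: White laminate board fixed on the table, 300 mm (x) by 330 mm (y, from -140 to +190 mm), 20 mm thick. Origin on its underside; x points away from the robot to the rear fence, y to the jaw side, z up. The jaw carriage with the black knob slides along y on the +y side; the side stop is on the -y side.
- fence (a point): Middle of the aluminium rear fence's flat face, where it meets the board: jig x = 85 mm, y = -30 mm, 20 mm above the table. The face looks to -x of the jig, is 200 mm long along y and 24 mm tall. Axes as the jig's.
- stop_mark (a point): A point on the board at jig x = 0, y = -74 mm, 20 mm above the table; axes as the jig's. The face of the aluminium side stop (100 mm long along x, 27 mm tall, looking to +y) stands 0 to 10 mm to the +y side of it: the stop is set anew each time and locked, and is not measured.
- book: Hardback book with blue covers, about 150 mm (its x) by 105 mm (its y), 30 mm thick, about 0.35 kg, lying on the jig's board, its x along the jig's within 6 degrees. Origin at the centre of its underside. It starts 10 to 40 mm short of the rear fence, clear of stop and jaw. Its covers are marked by a squeeze over 20 N or a push of the fingers over 25 N.
- carriage: Grey sliding jaw carriage, 130 mm (x) by 66 mm (y, from -22 to +44), 42 mm tall, at jig x = 0. Origin on its underside under the knob's axis, 20 mm above the table; axes as the jig's. Moves only along y: 15 mm towards -y (the book) per radian of the knob clockwise from above (rack and pinion, 60 mm travel), and stays where it is left.
- pad_mount (a point): Point on the carriage's -y side, 32 mm from its origin and 16 mm above the board. The aluminium pressure pad here is 110 mm long (x), 24 mm tall; its face is 8 mm further to -y when free and springs back up to 9 mm, about 3 N per mm. Right clamping is about 10 N (7 to 15 N is good). Before the stop is met, the sliding book resists with 1.5 to 3.5 N.
- knob_grip (a point): Grip point on the black knob's vertical axis, 93 mm above the table. An upright bar on a 46 mm disc: 44 mm long (this x), 14 mm thick (y), top 10 mm above this point, disc 23 mm below. Stiff: up to 0.39 N m to turn free (less is felt when turning pauses), and 0.015 N m more per newton of clamping; a sideways push of the hand helps by 0.015 m times the push. Needs two or three grasps.
- rails (a joint): How far the two steel rails that carry the carriage are pushed along the slide in their spring mounts, in m: 0 at rest, positive towards the book, 20 N per mm. Shows the sideways push of the hand on the knob less the clamping force. More than 1.1 mm (22 N) either way harms the slide; shoving the carriage along without turning the knob takes 26 N.
Not all that is in view belongs to the job. Several things have the shape of the book; the one meant has the colours described above.

How it is judged:
On the way, in this order (a step that is already met when the one before it is completed fails the run):
1. the book's far edge sits flat against the rear fence (x of book in the frame of jig above 0.006 m and angle between the x axis of book and the x axis of jig, either way round below 0.05 rad), for 0.2 s.
2. the jaw presses the book with 6.5 to 16 N (contact force between carriage and book between 6.5 and 16 N), for 0.3 s.
At the end, for the whole second after the job is handed in: The book lies with its far edge within about 4 mm of the rear fence and square to the jig within 0.05 rad, at rest, and the jaw, let go, presses it against the side stop with 6.5 to 16 N (all of step 1 and all of step 2 and linear speed of book below 0.01 m/s); the robot touches nothing.
It fails at once if the jaw squeezes the book with more than 20 N (contact force between carriage and book above 20 N).
It fails at once if the fingers push the book with more than 25 N (contact force between the fingers and book above 25 N).
It fails at once if the slide is strained along its rails by more than 22 N (1.1 mm) (value of joint rails above 0.0011 m or value of joint rails below -0.0011 m).
It fails at once if the bottle, tape roll or stapler is moved more than 20 mm (distance of any of bottle, tape, stapler from where it was at the start of the episode above 0.02 m).
It also fails if it takes over 72 s, if anything falls off the work surface, if the arm or the gripper's body presses on something with over 40 N, if the wrist force passes 120 N, or if a joint passes its speed limit or range.

## Working session

There is one attempt and no reset: what is moved stays moved. The work goes in short steps, Python scripts to look and compute and a shell command to move; the robot and the scene stay as the last step left them, time stands still between calls to the robot, and variables do not carry over. Pictures are saved under pics/ and viewed, at most 10 in all, crops included, and the job is handed in when it is done.

```bash
mkdir -p pics
cat > h.py <<'E'
import numpy as np, cv2
from workcell import robot
def ray(px,cam,z):
    c=robot.get_calibration(cam);R=np.array(c["R"]);t=np.array(c["t"])
    d=R.T@np.array([(px[0]-c["cx"])/c["fx"],(px[1]-c["cy"])/c["fy"],1]);o=-R.T@t
    return o+d*(z-o[2])/d[2]
def proj(X,cam):
    c=robot.get_calibration(cam);p=np.array(c["R"])@np.array(X)+np.array(c["t"])
    return [c["fx"]*p[0]/p[2]+c["cx"],c["fy"]*p[1]/p[2]+c["cy"]]
E
python3 - <<'E'
from h import *
ims=[]
for n in("scene","top"):
    im=robot.capture(n);cv2.imwrite(f"pics/{n}0.png",im)
    for q,z in(("jig",0),("fence",.02),("stop_mark",.02),("book",.02),("carriage",.02),("pad_mount",.036),("knob_grip",.093)):
        for d in robot.pinpoint(q,n)[:4]: print(n,q,round(d["conf"],2),np.round(d["xy"],1),np.round(ray(d["xy"],n,z),4))
s=robot.get_state();print(s)
E
```

```text
scene jig 0.91 [229.5 243.8] [ 0.6194 -0.0227  0.    ]
scene fence 0.6 [204.  255.5] [ 0.7077 -0.0496  0.02  ]
scene stop_mark 0.57 [200.8 234.6] [ 0.6375 -0.0995  0.02  ]
scene book 0.97 [180.8 180.2] [ 0.4122 -0.3062  0.02  ]
scene book 0.97 [379.  208.7] [0.3167 0.323  0.02  ]
scene book 0.89 [231.2 236. ] [ 0.6098 -0.0217  0.02  ]
scene book 0.75 [363.1 254.9] [0.5439 0.3177 0.02  ]
scene carriage 0.93 [268.2 248.9] [0.619  0.0891 0.02  ]
scene carriage 0.48 [254.  239.3] [0.598 0.04  0.02 ]
scene pad_mount 0.93 [253.9 239.6] [0.6173 0.0481 0.036 ]
scene knob_grip 0.68 [268.5 229.2] [0.6306 0.0928 0.093 ]
top jig 0.55 [258.9 152.2] [ 0.6093 -0.0234  0.    ]
top fence 0.79 [263.6 120.3] [ 0.7037 -0.04    0.02  ]
top stop_mark 0.9 [283.7 144.9] [ 0.6245 -0.0983  0.02  ]
top book 0.98 [261.  153.8] [ 0.5985 -0.0293  0.02  ]
top book 0.71 [139.7 270. ] [0.2634 0.3268 0.02  ]
top book 0.68 [357.  221.6] [ 0.3875 -0.3029  0.02  ]
top book 0.66 [144.8 191.6] [0.4918 0.3173 0.02  ]
top carriage 0.84 [225.1 155.7] [0.5954 0.0784 0.02  ]
top pad_mount 0.57 [233.2 145.3] [0.6224 0.0529 0.036 ]
top knob_grip 0.63 [218.8 148.4] [0.5974 0.0913 0.093 ]
{'t': 0.8, 'qpos': array([ 1.16269200e+00,  3.78894746e-01,  1.73417418e+00, -2.54651430e-05,
        1.02848475e+00, -3.33275154e-02]), 'dq': array([-1.45620941e-03, -6.85781190e-05, -7.60277757e-04,  1.19946272e-03,
       -1.50716527e-03, -1.22360880e-03]), 'joint_torque': array([ 2.54460567e-03, -7.63643503e+01, -4.34735799e+01,  6.51683263e-02,
        3.88578465e-02, -4.33205787e-05]), 'tcp_pos': array([0.25628722, 0.65143168, 0.21394824]), 'tcp_rot': array([1.86287202e-01, 9.82495332e-01, 1.66289822e-05, 1.49080115e-05]), 'wrist_force': array([ 1.18748263, -0.03234892, -0.05657454]), 'ft_torque': array([ 0.04471743, -0.00210282,  0.00528576]), 'finger_force': 0.0, 'width': 0.0913312226007779}
```

View pics/scene0.png

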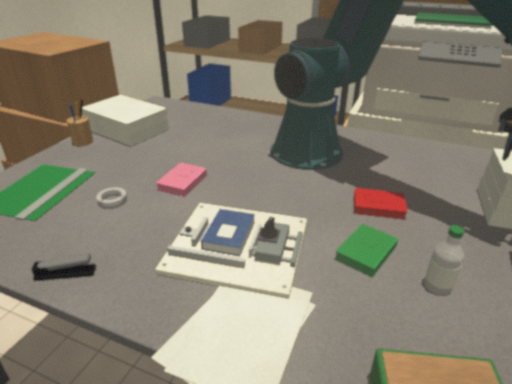

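View pics/top0.png

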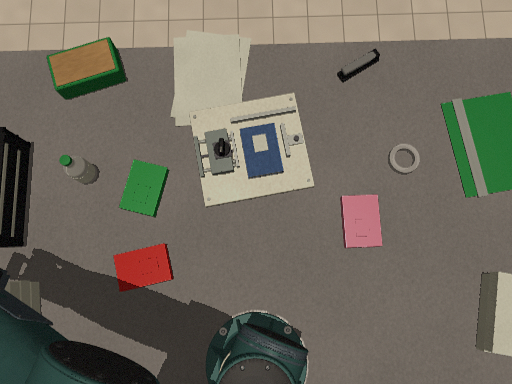

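Scene: blue book on the jig at top (261,152) and scene (229,232). Look-alikes in the top view are red (144,266), green (145,188) and pink (361,221). I choose the blue one and check it in a close crop. The bottle (78,168), tape (404,158) and stapler (358,65) are all away from the jig.

Run:
```python
from h import *
im=cv2.imread("pics/top0.png")
cv2.imwrite("pics/crop0.png",cv2.resize(im[85:215,180:325],None,fx=5,fy=4.6 and 5,interpolation=cv2.INTER_CUBIC)[:600])
# board edges: maximum gradients along sample normals, z=0.02
g=cv2.GaussianBlur(cv2.cvtColor(im,cv2.COLOR_BGR2GRAY),(3,3),0).astype(float)
C=np.array([[190,108],[294,94],[314,186],[206,206]],float)
L=[]
for i in range(4):
    a,b=C[i],C[(i+1)%4];d=(b-a)/np.linalg.norm(b-a);n=np.array([-d[1],d[0]])
    P=[]
    for s in np.linspace(.1,.9,30):
        p=a+s*(b-a);k=np.arange(-5,5.1,.25);q=p+k[:,None]*n
        v=cv2.remap(g.astype(np.float32),q[:,:1].astype(np.float32),q[:,1:].astype(np.float32),1).ravel()
        j=np.argmax(np.abs(np.gradient(v)));P.append(ray(q[j],"top",.02)[:2])
    vx,vy,x,y=cv2.fitLine(np.array(P,np.float32),cv2.DIST_HUBER,0,.001,.001).ravel();L.append((vx,vy,x,y));print(i,np.degrees(np.arctan2(vy,vx)),x,y)
def X(l,m):
    A=np.array([[l[0],-m[0]],[l[1],-m[1]]]);s=np.linalg.solve(A,[m[2]-l[2],m[3]-l[3]]);return np.array([l[0]*s[0]+l[2],l[1]*s[0]+l[3]])
K=[X(L[i-1],L[i]) for i in range(4)];print(np.round(K,4),[np.linalg.norm(K[i]-K[i-1]) for i in range(4)])
b=im.astype(int);m=((b[...,0]-b[...,2]>35)&(b[...,0]>70)).astype(np.uint8);m[:85]=0;m[215:]=0;m[:,:200]=0;m[:,320:]=0
m=cv2.morphologyEx(m,cv2.MORPH_OPEN,np.ones((3,3)))
c=max(cv2.findContours(m,0,2)[0],key=cv2.contourArea)
W=np.array([ray(p[0],"top",.05)[:2] for p in c],np.float32);r=cv2.minAreaRect(W*1000);print(r,np.round(cv2.boxPoints(r)))
```

```text
0 -79.87513 0.7600658 0.04948634
1 9.41808 0.5959476 -0.16733558
2 -80.5956 0.46691668 0.0025649334
3 7.034504 0.594127 0.15441854
[[ 0.7382  0.1722]
 [ 0.7929 -0.1347]
 [ 0.4978 -0.1836]
 [ 0.4448  0.136 ]] [np.float32(0.29556158), np.float32(0.3117033), np.float32(0.29922816), np.float32(0.32397175)]
((604.4953002929688, -28.936744689941406), (146.9584197998047, 103.3515396118164), 8.585722923278809) [[524.  11.]
 [540. -91.]
 [685. -69.]
 [669.  33.]]
```

View pics/crop0.png

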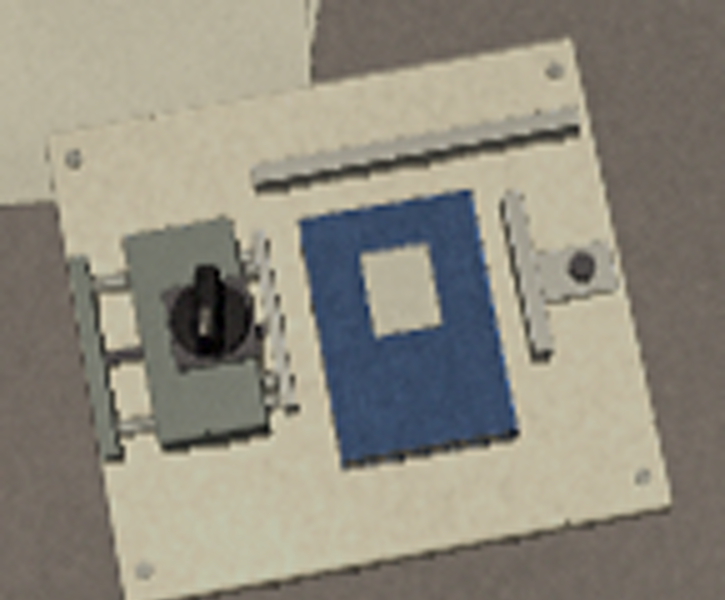

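The crop confirms the blue-covered book with a white label, sitting between the side stop (right) and the jaw (left). It is about 28 mm short of the fence and turned about 2° from the jig. The knob bar lies roughly along jig x. The jig origin is at about (0.621,-0.021) with yaw 9.6°. I'm moving to just in front of the book.

```bash
python3 -m pendant '[[5,[0,0,0],-10.4],[5,[0,0,0],-10.4],[5,[0,0,0],-10.3],[5,[-0.8,-4.55,0],0],[5,[-0.8,-4.55,0],0],[5,[-0.8,-4.55,0],0],[5,[-0.8,-4.55,0],0],[5,[-0.8,-4.55,0],0],[5,[-0.8,-4.55,0],0],[5,[-0.8,-4.55,0],0],[5,[-0.8,-4.55,0],0],[5,[-0.8,-4.55,0],0],[5,[-0.8,-4.55,0],0],[5,[-0.8,-4.55,0],0],[5,[-0.8,-4.55,0],0],[5,[-0.8,-4.55,0],0],[5,[-0.8,-4.55,0],0],[5,[-0.8,-4.55,0],0],[5,[-0.8,-4.55,0],0]]' 30
cat >> h.py <<'E'
O=np.array([.621,-.021]);A=np.radians(9.6)
def jig(p):
    d=np.array(p)[:2]-O;return np.array([d[0]*np.cos(A)+d[1]*np.sin(A),-d[0]*np.sin(A)+d[1]*np.cos(A)])*1000
def st():
    s=robot.get_state();q=s["tcp_rot"];yaw=np.degrees(2*np.arctan2(q[1],q[0]))%360
    f=s["wrist_force"];print("t",round(s["t"],2),"jig",np.round(jig(s["tcp_pos"]),2),"z",round(s["tcp_pos"][2]*1000,1),"yaw",round(yaw,2),"F jig",np.round(jig(f[:2]+O)/1000,2),"Fz",round(f[2],1),"Tz",np.round(s["ft_torque"],2),"w",round(s["width"]*1000,1),s["finger_force"],"q6",round(np.degrees(s["qpos"][5])))
E
python3 -c "from h import *;st()"
```

```text
t: 3.18
tcp_pos: [0.5046, -0.0465, 0.2142]
tcp_rot: [-0.084, 0.996, -0.0, 0.0]
wrist_force: [0.2, 0.5, 0.8]
width: 0.05
finger_force: 0.0
t 3.17 jig [-119.01   -5.76] z 214.2 yaw 189.62 F jig [0.3  0.45] Fz 0.8 Tz [ 0.11 -0.02 -0.02] w 50.0 0.0 q6 -108
```

```bash
python3 -m pendant '[[5,[0,0,4.6],0],[5,[0,0,4.6],0],[5,[0,0,4.6],0],[5,[0,0,4.4],0],[5,[0,0,0],0],[5,[-0.4,0,0],0],[5,[-0.4,0,0],0],[5,[-0.4,0,0],0],[5,[-0.4,0,0],0],[5,[-0.4,0,0],0],[5,[-0.4,0,0],0],[5,[-0.3,0,0],0],[5,[-0.2,0,0],0],[5,[0,0,0],0]]'
python3 - <<'E'
from h import *
st();im=robot.capture("top");cv2.imwrite("pics/t1.png",cv2.resize(im[85:215,180:325],None,fx=4,fy=4,interpolation=cv2.INTER_CUBIC))
E
```

```text
t: 4.92
tcp_pos: [0.5331, -0.04, 0.0322]
tcp_rot: [-0.084, 0.996, -0.0, 0.0]
wrist_force: [-1.7, 0.8, 2.0]
width: 0.05
finger_force: 1.2
t 4.92 jig [-89.88  -4.08] z 32.2 yaw 189.64 F jig [-1.57  1.05] Fz 2.0 Tz [0.1  0.47 0.01] w 50.0 1.189745357260108 q6 -106
```

View pics/t1.png

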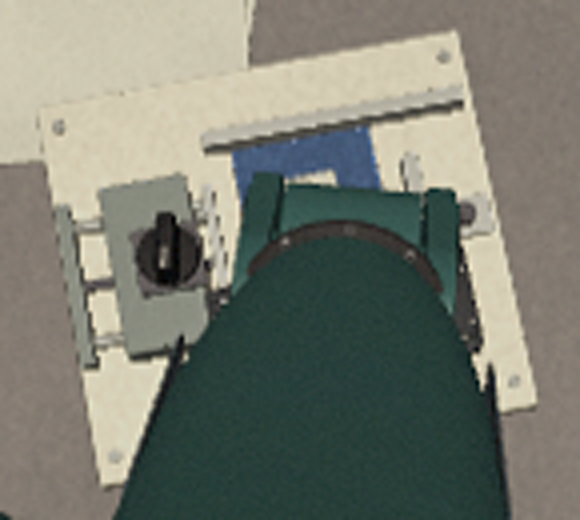

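The book's far edge now shows just in front of the fence (crop 235–370, 150–125), being pushed with about 1.6 N. I'll creep on, watching the force.

```bash
python3 -m pendant '[[5,[-0.15,0,0],0],[5,[-0.15,0,0],0],[5,[-0.1,0,0],0]]'; python3 -c "from h import *;st()"
```

```text
t: 5.35
tcp_pos: [0.5364, -0.0394, 0.032]
tcp_rot: [-0.084, 0.996, 0.0, -0.0]
wrist_force: [-6.6, -0.6, 4.6]
width: 0.0502
finger_force: 3.0
t 5.35 jig [-86.45  -4.04] z 32.0 yaw 189.63 F jig [-6.61  0.53] Fz 4.6 Tz [-0.09  1.02 -0.07] w 50.2 3.0423858761787415 q6 -106
```

```bash
python3 -m pendant '[[5,[-0.1,0,0],0],[5,[-0.1,0,0],0]]'; python3 -c "from h import *;st()"
```

```text
t: 5.6
tcp_pos: [0.5384, -0.0391, 0.032]
tcp_rot: [-0.084, 0.996, 0.0, -0.0]
wrist_force: [-6.4, -1.1, 5.4]
width: 0.05
finger_force: 3.0
t 5.6 jig [-84.5   -4.06] z 32.0 yaw 189.62 F jig [-6.51 -0.02] Fz 5.4 Tz [-0.08  1.    0.  ] w 50.0 3.0184444785118103 q6 -106
```

```bash
python3 -m pendant '[[5,[-0.1,0,0],0],[5,[0,0,0],0]]'; python3 -c "from h import *;st()"
```

```text
t: 5.85
tcp_pos: [0.5396, -0.0389, 0.032]
tcp_rot: [-0.084, 0.996, 0.0, -0.0]
wrist_force: [-4.8, 0.4, 4.4]
width: 0.05
finger_force: 2.4
t 5.85 jig [-83.28  -4.08] z 32.0 yaw 189.62 F jig [-4.62  1.22] Fz 4.4 Tz [0.02 0.78 0.03] w 50.0 2.3921092227101326 q6 -106
```

```bash
python3 -m pendant '[[5,[-0.05,0,0],0],[5,[0,0,0],0]]'
python3 - <<'E'
from h import *
st();im=robot.capture("top");cv2.imwrite("pics/t2.png",cv2.resize(im[85:215,180:325],None,fx=5,fy=5,interpolation=cv2.INTER_CUBIC)[:600])
E
```

```text
t: 6.1
tcp_pos: [0.54, -0.0388, 0.032]
tcp_rot: [-0.084, 0.996, 0.0, -0.0]
wrist_force: [-4.8, -0.7, 3.8]
width: 0.0501
finger_force: 2.5
t 6.1 jig [-82.85  -4.07] z 32.0 yaw 189.63 F jig [-4.89  0.16] Fz 3.8 Tz [-0.1   0.88  0.02] w 50.1 2.525293305516243 q6 -106
```

View pics/t2.png

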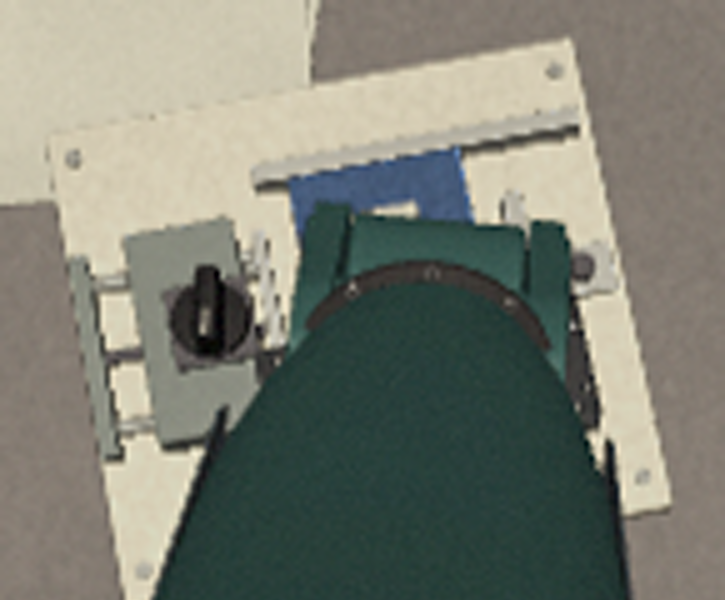

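The book's far edge now meets the fence edge in the view (290–460, 180–148). I'll push until the force rises clearly.

```bash
python3 -m pendant '[[5,[-0.1,0,0],0],[5,[0,0,0],0]]'; python3 -c "from h import *;st()"
```

```text
t: 6.4
tcp_pos: [0.5412, -0.0386, 0.0319]
tcp_rot: [-0.084, 0.996, -0.0, 0.0]
wrist_force: [-2.6, 0.2, 2.7]
width: 0.0503
finger_force: 1.8
t 6.4 jig [-81.66  -4.08] z 31.9 yaw 189.63 F jig [-2.55  0.6 ] Fz 2.7 Tz [-0.01  0.65  0.02] w 50.3 1.8316237069666386 q6 -106
```

```bash
python3 -m pendant '[[5,[-0.05,0,0],0],[5,[0,0,0],0]]'; python3 -c "from h import *;st()"
```

```text
t: 6.65
tcp_pos: [0.5415, -0.0386, 0.0319]
tcp_rot: [-0.084, 0.996, 0.0, -0.0]
wrist_force: [-4.8, -0.6, 3.5]
width: 0.05
finger_force: 2.5
t 6.65 jig [-81.27  -4.07] z 31.9 yaw 189.63 F jig [-4.89  0.17] Fz 3.5 Tz [-0.13  0.84 -0.  ] w 50.0 2.488849461078644 q6 -106
```

```bash
python3 -m pendant '[[5,[-0.07,0,0],0],[5,[0,0,0],0]]'; python3 -c "from h import *;st()"
```

```text
t: 6.9
tcp_pos: [0.5421, -0.0385, 0.0319]
tcp_rot: [-0.084, 0.996, 0.0, -0.0]
wrist_force: [-5.9, -0.4, 3.9]
width: 0.0498
finger_force: 2.7
t 6.9 jig [-80.67  -4.08] z 31.9 yaw 189.62 F jig [-5.92  0.56] Fz 3.9 Tz [-0.08  0.96 -0.01] w 49.8 2.7349257096648216 q6 -106
```

```bash
python3 -m pendant '[[5,[-0.07,0,0],0],[5,[0,0,0],0]]'; python3 -c "from h import *;st()"
```

```text
t: 7.15
tcp_pos: [0.5422, -0.0384, 0.0318]
tcp_rot: [-0.084, 0.996, 0.0, -0.001]
wrist_force: [-9.7, -2.3, 7.5]
width: 0.0499
finger_force: 4.9
t 7.15 jig [-80.62  -4.04] z 31.8 yaw 189.63 F jig [-9.96 -0.64] Fz 7.5 Tz [-0.38  1.6  -0.07] w 49.9 4.912028834223747 q6 -106
```

```bash
python3 -m pendant '[[5,[-0.05,0,0],0],[5,[0,0,0],0]]'; python3 -c "from h import *;st()"
```

```text
t: 7.4
tcp_pos: [0.5422, -0.0384, 0.0318]
tcp_rot: [-0.084, 0.996, 0.0, -0.001]
wrist_force: [-11.6, -4.6, 9.7]
width: 0.0503
finger_force: 6.4
t 7.4 jig [-80.6   -3.99] z 31.8 yaw 189.63 F jig [-12.16  -2.59] Fz 9.7 Tz [-0.62  2.01 -0.07] w 50.3 6.37324646115303 q6 -106
```

Seated: the motion stopped and the force rose to 12 N. I'm backing off, lifting and measuring the knob.

```bash
python3 -m pendant '[[5,[1,0,0],0],[5,[2.5,0,0],0],[5,[0,0,-5],0],[5,[0,0,-5],0],[5,[0,0,-5],0]]'
python3 - <<'E'
from h import *
st();im=robot.capture("top");sc=robot.capture("scene")
for n in("top","scene"):
    for q,z in(("knob_grip",.093),("carriage",.02),("pad_mount",.036),("book",.02)):
        for d in robot.pinpoint(q,n)[:3]:
            w=ray(d["xy"],n,z);
            if abs(jig(w)).max()<200: print(n,q,round(d["conf"],2),np.round(d["xy"],1),np.round(jig(w),1))
a=cv2.resize(im[110:190,190:310],None,fx=6,fy=6,interpolation=cv2.INTER_CUBIC)
b=cv2.resize(sc[195:275,205:325],None,fx=6,fy=6,interpolation=cv2.INTER_CUBIC)
cv2.imwrite("pics/t3.png",cv2.resize(np.hstack([a[:,:400],b[:,:400]]),None,fx=1,fy=1))
# bar at z=.103: dark pixels near knob
g=im.max(2);m=np.zeros(g.shape,np.uint8);m[130:170,200:245]=(g[130:170,200:245]<28)
c=max(cv2.findContours(m,0,2)[0],key=cv2.contourArea);W=np.array([jig(ray(p[0],"top",.103)) for p in c],np.float32);print(cv2.minAreaRect(W))
E
```

```text
t: 8.02
tcp_pos: [0.509, -0.0442, 0.1837]
tcp_rot: [-0.084, 0.996, -0.0, 0.001]
wrist_force: [0.3, -0.7, 0.8]
width: 0.0496
finger_force: 0.0
t 8.03 jig [-114.25   -4.16] z 183.7 yaw 189.62 F jig [ 0.18 -0.74] Fz 0.8 Tz [0.02 0.07 0.01] w 49.6 0.0 q6 -107
top knob_grip 0.66 [219.3 147. ] [ -0.8 112.6]
top carriage 0.65 [225.1 156.9] [-12.3 102.9]
top pad_mount 0.89 [231.7 149.2] [ 2.7 79.2]
scene knob_grip 0.85 [267.7 225.4] [ 13.9 105.5]
scene carriage 0.66 [268.9 250.3] [ 21.3 111.8]
scene pad_mount 0.93 [254.1 237.6] [-0.2 67.3]
scene book 0.75 [228.3 242.1] [15.3  1.1]
((-4.724641799926758, 107.56193542480469), (16.944185256958008, 46.92285919189453), 79.77591705322266)
```

View pics/t3.png

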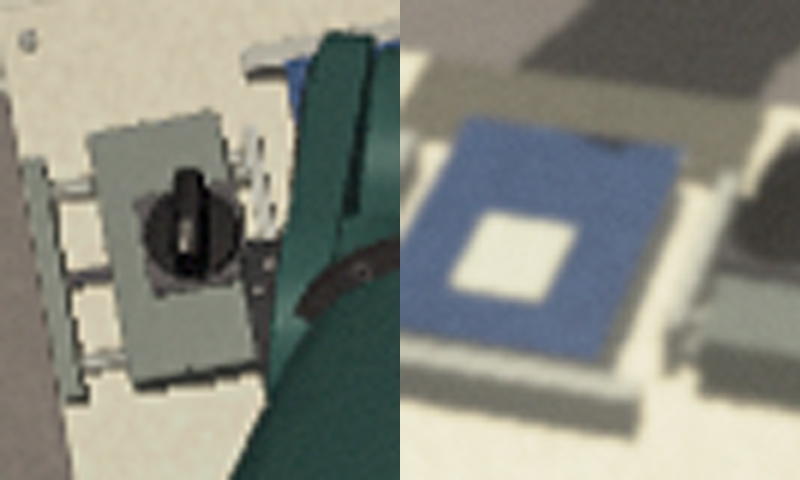

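The book's far edge lies flat against the fence. The bar is turned about 10° clockwise from jig x. I'm refining the knob's y from the carriage top corners.

Run:
```python
from h import *
P=np.array([[88,135],[215,112],[258,360],[135,383]])/6+[190,110]
W=np.array([jig(ray(p,"top",.062)) for p in P]);print(W.round(1),W.mean(0)-[0,11])
B=np.array([[188,172],[191,272]])/6+[190,110]
print([jig(ray(p,"top",.103)).round(1) for p in B])
```

```text
[[ 60.4 147.9]
 [ 60.   84.7]
 [-66.8  86.7]
 [-66.7 146.8]] [ -3.27181761 105.51720094]
[array([ 19.2, 102.3]), array([-29.1, 109.6])]
```

```bash
python3 -m pendant '[[5,[-3.76,3.69,0],0],[5,[-3.76,3.69,0],0],[5,[-3.76,3.69,0],0],[5,[0,0,2.5],9.5],[5,[0,0,4.1],0],[5,[0,0,4.1],0],[2.2,[0,0,0],0],[2.2,[0,0,0],0],[2.2,[0,0,0],0]]' 10; python3 -c "from h import *;st()"
```

```text
t: 9.65
tcp_pos: [0.6028, 0.0839, 0.0767]
tcp_rot: [-0.001, 1.0, 0.0, 0.001]
wrist_force: [-0.3, 0.3, -0.2]
width: 0.0236
finger_force: 0.0
t 9.65 jig [ -0.41 106.5 ] z 76.7 yaw 180.12 F jig [-0.25  0.35] Fz -0.2 Tz [ 0.05 -0.01  0.  ] w 23.6 0.0 q6 -84
```

```bash
python3 -m pendant '[[1.8,[0,0,0],0],[1.6,[0,0,0],0],[1.5,[0,0,0],0]]' 5; python3 -c "from h import *;st()"
```

```text
t: 10.02
tcp_pos: [0.6021, 0.0842, 0.0754]
tcp_rot: [-0.001, 1.0, 0.0, 0.0]
wrist_force: [1.1, 3.5, 4.0]
width: 0.0148
finger_force: 2.5
t 10.03 jig [ -1.12 106.85] z 75.4 yaw 180.11 F jig [1.66 3.29] Fz 4.0 Tz [ 0.7   0.04 -0.05] w 14.8 2.477776799350977 q6 -84
```

```bash
python3 -m pendant '[[0.8,[0,0,0],0],[0.8,[0,0,0],0],[0.8,[0,0,0],0]]' 8; python3 -c "from h import *;st()"
```

```text
t: 10.4
tcp_pos: [0.6021, 0.0842, 0.0754]
tcp_rot: [-0.001, 1.0, 0.0, 0.0]
wrist_force: [-0.3, 4.5, 6.9]
width: 0.0146
finger_force: 8.0
t 10.4 jig [ -1.1  106.86] z 75.4 yaw 180.1 F jig [0.43 4.5 ] Fz 6.9 Tz [ 0.74  0.25 -0.24] w 14.6 7.9899148643016815 q6 -84
```

```bash
python3 - <<'E'
import numpy as np
a=170.5
for i in range(34):
    s=.15*np.radians(4)*10/1; print(i,round(a,1),np.round([-np.sin(np.radians(a))*.10472,np.cos(np.radians(a))*.10472],3).tolist());a-=4
E
python3 -m pendant '[[0.8,[0,0,0],0],[0.8,[0,0,0],0],[0.8,[0,0,0],0]]' 45; python3 -c "from h import *;st()"
```

```text
0 170.5 [-0.017, -0.103]
1 166.5 [-0.024, -0.102]
2 162.5 [-0.031, -0.1]
3 158.5 [-0.038, -0.097]
4 154.5 [-0.045, -0.095]
5 150.5 [-0.052, -0.091]
6 146.5 [-0.058, -0.087]
7 142.5 [-0.064, -0.083]
8 138.5 [-0.069, -0.078]
9 134.5 [-0.075, -0.073]
10 130.5 [-0.08, -0.068]
11 126.5 [-0.084, -0.062]
12 122.5 [-0.088, -0.056]
13 118.5 [-0.092, -0.05]
14 114.5 [-0.095, -0.043]
15 110.5 [-0.098, -0.037]
16 106.5 [-0.1, -0.03]
17 102.5 [-0.102, -0.023]
18 98.5 [-0.104, -0.015]
19 94.5 [-0.104, -0.008]
20 90.5 [-0.105, -0.001]
21 86.5 [-0.105, 0.006]
22 82.5 [-0.104, 0.014]
23 78.5 [-0.103, 0.021]
24 74.5 [-0.101, 0.028]
25 70.5 [-0.099, 0.035]
26 66.5 [-0.096, 0.042]
27 62.5 [-0.093, 0.048]
28 58.5 [-0.089, 0.055]
29 54.5 [-0.085, 0.061]
30 50.5 [-0.081, 0.067]
31 46.5 [-0.076, 0.072]
32 42.5 [-0.071, 0.077]
33 38.5 [-0.065, 0.082]
t: 10.78
tcp_pos: [0.6021, 0.0844, 0.0754]
tcp_rot: [-0.001, 1.0, 0.0, 0.0]
wrist_force: [-1.0, 5.5, 6.8]
width: 0.0138
finger_force: 44.7
t 10.78 jig [ -1.08 107.08] z 75.4 yaw 180.08 F jig [-0.1   5.64] Fz 6.8 Tz [ 1.17  0.29 -0.45] w 13.8 44.72602665424347 q6 -84
```

```bash
python3 -m pendant '[[0.8,[-0.017,-0.103,0],4],[0.8,[-0.024,-0.102,0],4],[0.8,[-0.031,-0.1,0],4]]'; python3 -c "from h import *;st()"
```

```text
t: 11.15
tcp_pos: [0.6027, 0.0817, 0.0754]
tcp_rot: [0.105, 0.995, 0.001, 0.0]
wrist_force: [0.2, 12.9, 5.6]
width: 0.0139
finger_force: 45.0
t 11.15 jig [ -0.93 104.33] z 75.4 yaw 168.0 F jig [ 2.33 12.67] Fz 5.6 Tz [2.41 0.17 0.25] w 13.9 44.97134506702423 q6 -73
```

```bash
python3 -m pendant '[[0.8,[0,0,0],4],[0.8,[-0.022,-0.047,0],4]]'; python3 -c "from h import *;st()"
```

```text
t: 11.4
tcp_pos: [0.6031, 0.0807, 0.0754]
tcp_rot: [0.173, 0.985, 0.0, 0.001]
wrist_force: [1.8, 4.3, 3.6]
width: 0.0139
finger_force: 45.0
t 11.4 jig [ -0.72 103.29] z 75.4 yaw 160.03 F jig [2.49 3.9 ] Fz 3.6 Tz [ 0.87 -0.37  0.33] w 13.9 44.98487591743469 q6 -65
```

Good tracking now; continuing from row 5 of the table.

```bash
python3 -m pendant '[[0.8,[-0.052,-0.091,0],4],[0.8,[-0.058,-0.087,0],4],[0.8,[-0.064,-0.083,0],4],[0.8,[-0.069,-0.078,0],4]]'; python3 -c "from h import *;st()"
```

```text
t: 11.9
tcp_pos: [0.6043, 0.077, 0.0755]
tcp_rot: [0.309, 0.951, 0.001, 0.001]
wrist_force: [4.7, 11.1, -0.0]
width: 0.014
finger_force: 45.0
t 11.9 jig [-0.16 99.43] z 75.5 yaw 144.0 F jig [ 6.53 10.16] Fz -0.0 Tz [ 2.21 -0.86  0.27] w 14.0 44.97297942638397 q6 -49
```

```bash
python3 -m pendant '[[0.8,[-0.067,-0.047,0],4],[0.8,[-0.072,-0.042,0],4],[0.8,[-0.076,-0.036,0],4],[0.8,[-0.08,-0.03,0],4]]'; python3 -c "from h import *;st()"
```

```text
t: 12.4
tcp_pos: [0.6056, 0.0738, 0.0755]
tcp_rot: [0.438, 0.899, 0.001, 0.001]
wrist_force: [5.1, 8.1, -0.7]
width: 0.0136
finger_force: 45.0
t 12.4 jig [ 0.63 96.02] z 75.5 yaw 128.01 F jig [6.4  7.13] Fz -0.7 Tz [ 1.73 -1.09  0.34] w 13.6 44.976988434791565 q6 -33
```

```bash
python3 -m pendant '[[0.8,[-0.086,-0.031,0],4],[0.8,[-0.089,-0.024,0],4],[0.8,[-0.092,-0.018,0],4],[0.8,[-0.094,-0.011,0],4],[0.8,[-0.096,-0.004,0],4]]'
python3 - <<'E'
from h import *
st();sc=robot.capture("scene");cv2.imwrite("pics/s4.png",cv2.resize(sc[195:275,195:315],None,fx=6,fy=6,interpolation=cv2.INTER_CUBIC))
E
```

```text
t: 13.02
tcp_pos: [0.6075, 0.0693, 0.0756]
tcp_rot: [0.588, 0.809, 0.002, 0.001]
wrist_force: [9.8, 7.5, -2.8]
width: 0.0137
finger_force: 45.0
t 13.03 jig [ 1.78 91.24] z 75.6 yaw 108.02 F jig [10.94  5.72] Fz -2.8 Tz [ 1.53 -1.57  0.38] w 13.7 44.97985482215881 q6 -14
```

View pics/s4.png

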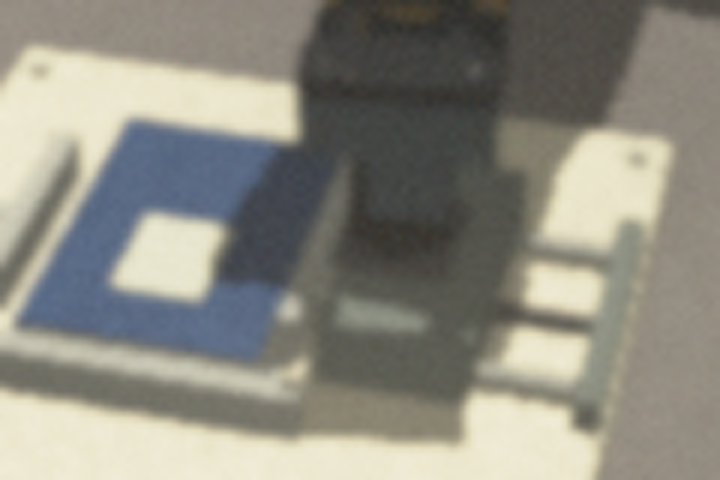

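The pad is now close to the book and the book is still against the fence. The growing Fx shows the grip is about 4 mm off the knob axis along the bar, so I'm regrasping centred.

```bash
python3 -m pendant '[[2.6,[0,0,0],0],[2.6,[0,0,0],0],[2.6,[-0.18,0.08,0],0],[2.6,[-0.18,0.07,0],0],[2.6,[0,0,0],0]]' 8; python3 -c "from h import *;st()"
python3 -m pendant '[[1.6,[0,0,0],0],[0.8,[0,0,0],0],[0.8,[0,0,0],0]]' 8; python3 -c "from h import *;st()"
```

```text
t: 13.7
tcp_pos: [0.6084, 0.0655, 0.0749]
tcp_rot: [0.587, 0.81, -0.0, 0.0]
wrist_force: [-0.6, 0.1, -0.4]
width: 0.0261
finger_force: 0.0
t 13.7 jig [ 1.95 87.35] z 74.9 yaw 108.12 F jig [-0.59  0.21] Fz -0.4 Tz [-0.05  0.06  0.02] w 26.1 0.0 q6 -14
t: 14.08
tcp_pos: [0.6088, 0.0658, 0.075]
tcp_rot: [0.587, 0.81, 0.0, 0.0]
wrist_force: [5.9, 1.6, -4.0]
width: 0.0142
finger_force: 8.0
t 14.07 jig [ 2.39 87.59] z 75.0 yaw 108.12 F jig [6.06 0.59] Fz -4.0 Tz [ 0.17 -0.88 -0.2 ] w 14.2 7.998465299606323 q6 -14
```

```bash
python3 -m pendant '[[0.8,[0,0.05,0],0],[0.8,[0,0,0],0],[0.8,[0,0,0],0]]' 45;python3 -c "from h import *;st()"; python3 -m pendant '[[0.8,[-0.094,-0.015,0],4],[0.8,[-0.104,-0.008,0],4],[0.8,[-0.105,-0.001,0],4]]'; python3 -c "from h import *;st()"
```

```text
t: 14.45
tcp_pos: [0.6088, 0.0658, 0.075]
tcp_rot: [0.587, 0.81, 0.0, 0.0]
wrist_force: [2.8, 2.0, -1.1]
width: 0.0139
finger_force: 45.0
t 14.45 jig [ 2.49 87.66] z 75.0 yaw 108.12 F jig [3.12 1.53] Fz -1.1 Tz [ 0.15 -0.55 -0.4 ] w 13.9 44.983633160591125 q6 -14
t: 14.82
tcp_pos: [0.6093, 0.0629, 0.075]
tcp_rot: [0.669, 0.744, -0.0, 0.0]
wrist_force: [2.5, 1.8, -0.3]
width: 0.0141
finger_force: 45.0
t 14.82 jig [ 2.4  84.64] z 75.0 yaw 96.06 F jig [2.75 1.38] Fz -0.3 Tz [ 0.46 -0.43  0.34] w 14.1 45.014474987983704 q6 -2
```

```bash
python3 -m pendant '[[0.8,[-0.105,0.006,0],4]]';python3 -c "from h import *;st()"; python3 -m pendant '[[0.8,[-0.104,0.014,0],4]]';python3 -c "from h import *;st()"; python3 -m pendant '[[0.8,[-0.103,0.021,0],4]]'
python3 - <<'E'
from h import *
st();im=robot.capture("top");sc=robot.capture("scene")
b=cv2.resize(sc[195:275,195:315],None,fx=5,fy=5,interpolation=cv2.INTER_CUBIC)
cv2.imwrite("pics/t5.png",b)
E
```

```text
t: 14.95
tcp_pos: [0.6094, 0.0619, 0.075]
tcp_rot: [0.694, 0.72, -0.0, 0.0]
wrist_force: [1.1, 2.8, -1.2]
width: 0.0139
finger_force: 45.0
t 14.95 jig [ 2.38 83.63] z 75.0 yaw 92.07 F jig [1.53 2.56] Fz -1.2 Tz [ 0.38 -0.33  0.45] w 13.9 45.01479506492615 q6 2
t: 15.08
tcp_pos: [0.6096, 0.0608, 0.075]
tcp_rot: [0.719, 0.695, -0.0, 0.0]
wrist_force: [2.1, 2.3, -0.7]
width: 0.0143
finger_force: 45.0
t 15.07 jig [ 2.35 82.55] z 75.0 yaw 88.06 F jig [2.5  1.89] Fz -0.7 Tz [ 0.39 -0.26  0.43] w 14.3 45.01494884490967 q6 5
t: 15.2
tcp_pos: [0.6097, 0.0597, 0.075]
tcp_rot: [0.743, 0.67, -0.0, 0.0]
wrist_force: [1.3, 2.6, 0.2]
width: 0.0139
finger_force: 45.0
t 15.2 jig [ 2.29 81.5 ] z 75.0 yaw 84.06 F jig [1.72 2.37] Fz 0.2 Tz [ 0.35 -0.29  0.41] w 13.9 45.01517593860626 q6 9
```

View pics/t5.png

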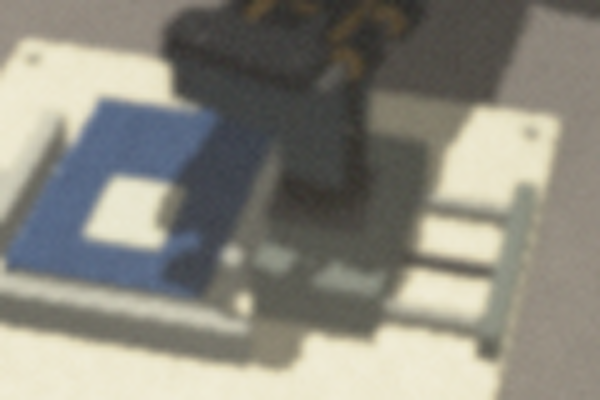

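The book's left edge is still a few mm short of the stop, and the pad has about reached the book. I'm tracking the book's edge sub-pixel while turning.

```bash
cat >> h.py <<'E'
def edge(n=3):
    # book's stop-side cover edge in jig y (mm), scene camera, z=.05
    r=[]
    for _ in range(n):
        im=cv2.GaussianBlur(robot.capture("scene"),(3,3),0).astype(float);v=im[...,0]-im[...,2]
        for x in range(-35,50,5):
            ys=np.arange(-85,-20,.5);P=[]
            for y in ys:
                w=O+np.array([x*np.cos(A)-y*np.sin(A),x*np.sin(A)+y*np.cos(A)])/1000;P.append(proj([w[0],w[1],.05],"scene"))
            P=np.array(P,np.float32);s=cv2.remap(v.astype(np.float32),P[:,:1],P[:,1:],1).ravel()
            h=(s[-40:-20].max()+np.median(s[:20]))/2;i=np.argmax(s>h);r.append(ys[i]-.5*(s[i]-h)/(s[i]-s[i-1]))
    r=np.array(r).reshape(n,-1);print("edge",r.mean(1).round(2),"median",np.median(r).round(2),"by x",r.mean(0).round(1)[::4])
E
python3 -c "from h import *;edge()"
python3 -m pendant '[[0.8,[-0.101,0.028,0],4]]';python3 -c "from h import *;st();edge(2)"; python3 -m pendant '[[0.8,[-0.099,0.035,0],4]]';python3 -c "from h import *;st();edge(2)"
```

```text
edge [-62.1  -61.53 -61.8 ] median -62.85 by x [-59.2 -59.6 -62.8 -63.5 -63.1]
t: 15.58
tcp_pos: [0.6098, 0.0588, 0.075]
tcp_rot: [0.765, 0.644, -0.0, -0.0]
wrist_force: [0.2, 2.3, 1.1]
width: 0.0139
finger_force: 45.0
t 15.57 jig [ 2.28 80.52] z 75.0 yaw 80.18 F jig [0.6  2.25] Fz 1.1 Tz [ 0.39 -0.1   0.48] w 13.9 45.01557111740112 q6 13
edge [-62.63 -62.79] median -63.75 by x [-60.  -61.1 -64.2 -63.8 -63.8]
t: 15.8
tcp_pos: [0.61, 0.0577, 0.075]
tcp_rot: [0.787, 0.617, -0.0, -0.0]
wrist_force: [0.7, 3.4, 1.7]
width: 0.0136
finger_force: 45.0
t 15.8 jig [ 2.26 79.46] z 75.0 yaw 76.23 F jig [1.24 3.25] Fz 1.7 Tz [0.47 0.01 0.44] w 13.6 45.01592695713043 q6 17
edge [-63.65 -63.93] median -64.59 by x [-60.9 -62.8 -64.9 -64.7 -64.9]
```

```bash
python3 -m pendant '[[0.8,[-0.096,0.042,0],4]]';python3 -c "from h import *;st();edge(2)"; python3 -m pendant '[[0.8,[-0.093,0.048,0],4]]';python3 -c "from h import *;st();edge(2)"
```

```text
t: 16.02
tcp_pos: [0.6102, 0.0567, 0.075]
tcp_rot: [0.808, 0.59, -0.0, -0.0]
wrist_force: [-0.5, 2.5, 1.6]
width: 0.014
finger_force: 45.0
t 16.02 jig [ 2.28 78.42] z 75.0 yaw 72.27 F jig [-0.09  2.51] Fz 1.6 Tz [0.47 0.09 0.44] w 14.0 45.01633644104004 q6 21
edge [-64.62 -64.89] median -65.68 by x [-61.4 -64.  -65.4 -65.9 -66. ]
t: 16.25
tcp_pos: [0.6103, 0.0557, 0.075]
tcp_rot: [0.828, 0.561, -0.0, -0.0]
wrist_force: [-1.3, 3.7, 2.8]
width: 0.014
finger_force: 45.0
t 16.25 jig [ 2.23 77.39] z 75.0 yaw 68.29 F jig [-0.62  3.85] Fz 2.8 Tz [0.55 0.27 0.36] w 14.0 45.0166118144989 q6 25
edge [-66.48 -66.69] median -67.36 by x [-62.8 -66.7 -67.2 -67.6 -67.9]
```

```bash
python3 -m pendant '[[0.8,[-0.089,0.055,0],4]]';python3 -c "from h import *;st();edge(2)"; python3 -m pendant '[[0.8,[-0.085,0.061,0],4]]';python3 -c "from h import *;st();edge(2)"
```

```text
t: 16.48
tcp_pos: [0.6105, 0.0546, 0.0749]
tcp_rot: [0.847, 0.532, -0.0, -0.0]
wrist_force: [-0.9, 2.5, 4.0]
width: 0.0138
finger_force: 45.0
t 16.48 jig [ 2.26 76.34] z 74.9 yaw 64.31 F jig [-0.45  2.63] Fz 4.0 Tz [0.53 0.33 0.36] w 13.8 45.01667618751526 q6 29
edge [-67.64 -67.85] median -68.15 by x [-63.9 -67.7 -68.1 -69.1 -69. ]
t: 16.7
tcp_pos: [0.6106, 0.0536, 0.0749]
tcp_rot: [0.865, 0.502, -0.0, -0.0]
wrist_force: [-3.1, 4.1, 4.2]
width: 0.0138
finger_force: 45.0
t 16.7 jig [ 2.2  75.26] z 74.9 yaw 60.31 F jig [-2.33  4.53] Fz 4.2 Tz [0.63 0.5  0.38] w 13.8 45.01675486564636 q6 33
edge [-68.92 -68.81] median -69.36 by x [-65.1 -68.6 -69.4 -70.4 -70. ]
```

```bash
python3 -m pendant '[[0.8,[-0.081,0.067,0],4]]';python3 -c "from h import *;st();edge(2)"; python3 -m pendant '[[0.8,[-0.076,0.072,0],4]]';python3 -c "from h import *;st();edge(2)"
```

```text
t: 16.92
tcp_pos: [0.6108, 0.0526, 0.0749]
tcp_rot: [0.882, 0.472, -0.0, -0.0]
wrist_force: [-2.3, 2.9, 5.1]
width: 0.0142
finger_force: 45.0
t 16.93 jig [ 2.21 74.25] z 74.9 yaw 56.32 F jig [-1.74  3.24] Fz 5.1 Tz [0.63 0.55 0.4 ] w 14.2 45.01656711101532 q6 36
edge [-70.01 -70.73] median -70.53 by x [-66.9 -69.3 -70.5 -71.9 -71.8]
t: 17.15
tcp_pos: [0.6109, 0.0515, 0.0749]
tcp_rot: [0.898, 0.441, -0.0, -0.0]
wrist_force: [-3.4, 3.8, 5.4]
width: 0.0137
finger_force: 45.0
t 17.15 jig [ 2.18 73.2 ] z 74.9 yaw 52.32 F jig [-2.73  4.28] Fz 5.4 Tz [0.7  0.74 0.37] w 13.7 45.01657962799072 q6 40
edge [-71.44 -71.47] median -71.33 by x [-67.6 -70.3 -71.3 -73.2 -73.1]
```

```bash
python3 -m pendant '[[0.8,[-0.071,0.077,0],4]]';python3 -c "from h import *;st();edge(2)"; python3 -m pendant '[[0.8,[-0.065,0.082,0],4]]'
python3 - <<'E'
from h import *
st();edge(2);im=robot.capture("top");sc=robot.capture("scene")
a=cv2.resize(sc[205:265,185:265],None,fx=7,fy=7,interpolation=cv2.INTER_CUBIC)
cv2.imwrite("pics/t6.png",a)
E
```

```text
t: 17.38
tcp_pos: [0.6111, 0.0505, 0.0749]
tcp_rot: [0.912, 0.409, -0.0, -0.0]
wrist_force: [-3.6, 3.0, 5.1]
width: 0.0138
finger_force: 45.0
t 17.38 jig [ 2.14 72.16] z 74.9 yaw 48.32 F jig [-3.04  3.55] Fz 5.1 Tz [0.66 0.75 0.4 ] w 13.8 45.01645624637604 q6 44
edge [-72.46 -72.53] median -72.07 by x [-69.  -70.8 -72.1 -74.6 -74.7]
t: 17.6
tcp_pos: [0.6113, 0.0495, 0.0749]
tcp_rot: [0.926, 0.377, -0.0, -0.0]
wrist_force: [-2.6, 2.7, 5.3]
width: 0.0135
finger_force: 45.0
t 17.6 jig [ 2.17 71.12] z 74.9 yaw 44.32 F jig [-2.15  3.13] Fz 5.3 Tz [0.7  0.76 0.37] w 13.5 45.016422271728516 q6 48
edge [-73.64 -73.99] median -73.26 by x [-70.4 -71.6 -73.3 -76.7 -76.3]
```

View pics/t6.png

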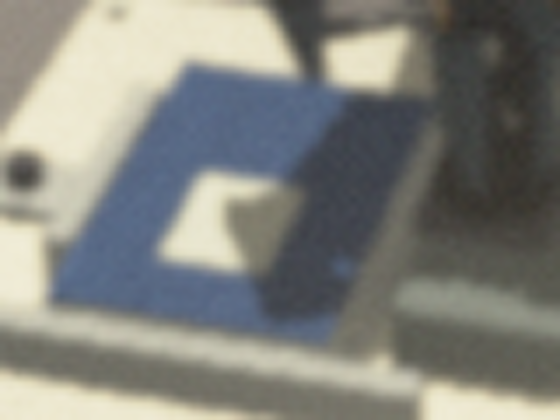

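The book is within a millimetre or two of the stop and still along the fence. I'm switching to 2° steps.

```bash
python3 -m pendant '[[0.8,[-0.03,0.043,0],2]]';python3 -c "from h import *;st();edge(3)"; python3 -m pendant '[[0.8,[-0.028,0.044,0],2]]';python3 -c "from h import *;st();edge(3)"; python3 -m pendant '[[0.8,[-0.027,0.045,0],2]]';python3 -c "from h import *;st();edge(3)"
```

```text
t: 17.92
tcp_pos: [0.6113, 0.049, 0.0749]
tcp_rot: [0.932, 0.361, -0.0, -0.0]
wrist_force: [-2.7, 3.9, 4.8]
width: 0.014
finger_force: 45.0
t 17.93 jig [ 2.11 70.61] z 74.9 yaw 42.35 F jig [-1.99  4.31] Fz 4.8 Tz [0.73 0.76 0.4 ] w 14.0 45.016690492630005 q6 50
edge [-74.03 -74.   -74.02] median -73.12 by x [-70.5 -71.4 -73.1 -76.8 -77.1]
t: 18.2
tcp_pos: [0.6114, 0.0485, 0.0749]
tcp_rot: [0.939, 0.345, -0.0, -0.0]
wrist_force: [-2.5, 3.2, 6.3]
width: 0.0139
finger_force: 45.0
t 18.2 jig [ 2.13 70.09] z 74.9 yaw 40.36 F jig [-1.89  3.61] Fz 6.3 Tz [0.77 0.77 0.41] w 13.9 45.01669228076935 q6 52
edge [-74.83 -74.62 -74.84] median -73.83 by x [-71.7 -72.  -73.8 -78.1 -77.7]
t: 18.48
tcp_pos: [0.6115, 0.0479, 0.0749]
tcp_rot: [0.944, 0.329, -0.0, -0.0]
wrist_force: [-3.6, 4.8, 5.7]
width: 0.014
finger_force: 45.0
t 18.48 jig [ 2.13 69.56] z 74.9 yaw 38.36 F jig [-2.78  5.3 ] Fz 5.7 Tz [0.75 0.81 0.4 ] w 14.0 45.01667261123657 q6 54
edge [-75.51 -75.54 -75.36] median -74.01 by x [-71.7 -72.4 -74.1 -79.  -79.6]
```

```bash
cat > ang.py <<'E'
from h import *
def fit(im,name):
    im=cv2.GaussianBlur(im,(3,3),0).astype(float);v=(im[...,0]-im[...,2]).astype(np.float32)
    def samp(pts):
        P=np.array([proj([*(O+np.array([x*np.cos(A)-y*np.sin(A),x*np.sin(A)+y*np.cos(A)])/1000),.05],"scene") for x,y in pts],np.float32)
        return cv2.remap(v,P[:,:1],P[:,1:],1).ravel()
    r=[]
    for y in np.arange(-55,-4,5):
        xs=np.arange(-95,-30,.5);s=samp([(x,y) for x in xs]);h=(np.median(s[-30:])+np.median(s[:25]))/2;i=np.argmax(s>h);r.append((y,xs[i]-.5*(s[i]-h)/(s[i]-s[i-1])))
    r=np.array(r);print(name,"near edge",r[:,1].round(1),"slope deg",np.degrees(np.polyfit(r[:,0],r[:,1],1)[0]).round(2))
full=np.zeros((384,512,3),np.uint8);full[195:275,195:315]=cv2.resize(cv2.imread("pics/s4.png"),(120,80),interpolation=cv2.INTER_AREA);fit(full,"flush")
full[195:275,195:315]=cv2.resize(cv2.imread("pics/t5.png"),(120,80),interpolation=cv2.INTER_AREA);fit(full,"t5")
im=robot.capture("scene");fit(im,"now")
cv2.imwrite("pics/now.png",cv2.resize(im[200:270,180:270],None,fx=8,fy=8,interpolation=cv2.INTER_CUBIC))
E
python3 ang.py
```

```text
Traceback (most recent call last):
  File "ang.py", line 11, in <module>
    full=np.zeros((384,512,3),np.uint8);full[195:275,195:315]=cv2.resize(cv2.imread("pics/s4.png"),(120,80),interpolation=cv2.INTER_AREA);fit(full,"flush")
                                                                                                                                          ~~~^^^^^^^^^^^^^^
  File "ang.py", line 9, in fit
    xs=np.arange(-95,-30,.5);s=samp([(x,y) for x in xs]);h=(np.median(s[-30:])+np.median(s[:25]))/2;i=np.argmax(s>h);r.append((y,xs[i]-.5*(s[i]-h)/(s[i]-s[i-1])))
                               ~~~~^^^^^^^^^^^^^^^^^^^^^
  File "ang.py", line 5, in samp
    P=np.array([proj([*(O+np.array([x*np.cos(A)-y*np.sin(A),x*np.sin(A)+y*np.cos(A)])/1000),.05],"scene") for x,y in pts],np.float32)
                ~~~~^^^^^^^^^^^^^^^^^^^^^^^^^^^^^^^^^^^^^^^^^^^^^^^^^^^^^^^^^^^^^^^^^^^^^^^^^^^^^^^^^^^^^
  File "h.py", line 8, in proj
    c=robot.get_calibration(cam);p=np.array(c["R"])@np.array(X)+np.array(c["t"])
ValueError: time passes only in moves, steps and waits
```

```bash
cat > c.py <<'E'
import re
s=open("h.py").read()
s=s.replace('robot.get_calibration(cam)','cal(cam)').replace("def ray","_C={}\ndef cal(n):\n    if n not in _C:_C[n]=robot.get_calibration(n)\n    return _C[n]\ndef ray",1)
open("h.py","w").write(s)
E
python3 c.py; sed -i 's/^full=np/im=robot.capture("scene");full=np/; s/^im=robot.capture("scene");fit/fit/' ang.py; python3 ang.py
```

```text
flush near edge [-58.1 -56.6 -55.7 -55.6 -55.6 -55.7 -55.7 -56.2 -56.5 -56.2 -56. ] slope deg 0.87
t5 near edge [-56.6 -56.1 -55.8 -55.7 -56.6 -56.6 -54.3 -53.6 -54.1 -54.5 -56.3] slope deg 2.02
now near edge [-56.2 -56.3 -55.4 -53.9 -54.5 -57.3 -57.8 -56.6 -56.7 -56.4 -56. ] slope deg -1.24
```

The near edge is unchanged, so the book is still square on the fence. The stop's aluminium spoils the cover-edge reading, so I'll track the white label's edge instead.

```bash
cat >> h.py <<'E'
def label(n=4):
    r=[]
    for _ in range(n):
        im=cv2.GaussianBlur(robot.capture("scene"),(3,3),0).astype(np.float32);v=im[...,2]
        for x in range(-8,22,3):
            ys=np.arange(-62,-20,.5)
            P=np.array([proj([*(O+np.array([x*np.cos(A)-y*np.sin(A),x*np.sin(A)+y*np.cos(A)])/1000),.05],"scene") for y in ys],np.float32)
            s=cv2.remap(v,P[:,:1],P[:,1:],1).ravel();h=(np.percentile(s,10)+np.percentile(s,90))/2;i=np.argmax(s>h);r.append(ys[i]-.5*(s[i]-h)/(s[i]-s[i-1]) if i else np.nan)
    r=np.array(r).reshape(n,-1);print("label",np.median(r,1).round(2),"mean",np.nanmean(r).round(2),r.mean(0).round(1))
E
python3 -c "from h import *;label()"; python3 -m pendant '[[0.8,[-0.025,0.046,0],2]]';python3 -c "from h import *;st();label()"
```

```text
label [   nan    nan -44.18 -43.75] mean -45.66 [  nan   nan -45.4 -44.5 -44.1 -44.2 -43.8 -43.7 -43.5 -43.3]
t: 19.0
tcp_pos: [0.6116, 0.0474, 0.0749]
tcp_rot: [0.95, 0.312, -0.0, -0.0]
wrist_force: [-3.7, 3.0, 5.9]
width: 0.0137
finger_force: 45.0
t 19.0 jig [ 2.13 69.05] z 74.9 yaw 36.36 F jig [-3.1   3.59] Fz 5.9 Tz [0.76 0.84 0.34] w 13.7 45.01670479774475 q6 56
label [   nan    nan    nan -44.78] mean -45.63 [  nan   nan -48.2 -45.3 -44.8 -44.6 -44.2 -43.9 -43.6 -43.4]
```

```bash
sed -i 's/range(-8,22,3)/range(4,28,2)/' h.py; python3 -c "from h import *;label(6)"; python3 -m pendant '[[0.8,[-0.0235,0.047,0],2]]';python3 -c "from h import *;st();label(6)"
```

```text
label [-43.7  -43.71 -43.67 -43.68 -43.74 -43.72] mean -43.89 [-44.9 -44.8 -44.5 -44.1 -44.  -43.8 -43.6 -43.5 -43.3 -43.4 -43.4 -43.4]
t: 19.62
tcp_pos: [0.6117, 0.0469, 0.0749]
tcp_rot: [0.955, 0.295, -0.0, -0.0]
wrist_force: [-3.1, 4.7, 6.1]
width: 0.0135
finger_force: 45.0
t 19.62 jig [ 2.13 68.54] z 74.9 yaw 34.36 F jig [-2.29  5.17] Fz 6.1 Tz [0.76 0.81 0.39] w 13.5 45.01656353473663 q6 58
label [-44.36 -44.33 -44.32 -44.38 -44.62 -44.63] mean -44.71 [-46.3 -45.7 -45.4 -45.1 -44.8 -44.5 -44.4 -44.3 -44.2 -44.1 -44.  -43.9]
```

The label edge tracks to about 0.05 mm and shows the book still sliding. Continuing.

```bash
python3 -m pendant '[[0.8,[-0.022,0.0475,0],2]]';python3 -c "from h import *;st();label(4)"; python3 -m pendant '[[0.8,[-0.02,0.048,0],2]]';python3 -c "from h import *;st();label(4)"
```

```text
t: 20.05
tcp_pos: [0.6117, 0.0464, 0.0749]
tcp_rot: [0.96, 0.279, -0.0, -0.0]
wrist_force: [-4.5, 4.0, 5.9]
width: 0.0136
finger_force: 45.0
t 20.05 jig [ 2.09 68.03] z 74.9 yaw 32.36 F jig [-3.79  4.74] Fz 5.9 Tz [0.77 0.81 0.36] w 13.6 45.01664221286774 q6 60
label [-44.55 -44.58 -44.6  -44.52] mean -44.93 [-47.  -46.  -45.6 -45.2 -44.9 -44.7 -44.5 -44.4 -44.3 -44.2 -44.2 -44.2]
t: 20.38
tcp_pos: [0.6118, 0.0459, 0.0749]
tcp_rot: [0.965, 0.262, -0.0, -0.0]
wrist_force: [-3.2, 4.1, 5.4]
width: 0.0137
finger_force: 45.0
t 20.38 jig [ 2.08 67.53] z 74.9 yaw 30.36 F jig [-2.5   4.53] Fz 5.4 Tz [0.8  0.77 0.37] w 13.7 45.01663863658905 q6 62
label [-45.09 -45.26 -45.26 -45.25] mean -45.56 [-47.9 -46.3 -45.9 -45.6 -45.4 -45.3 -45.1 -45.1 -45.  -45.  -45.1 -45. ]
```

```bash
python3 -m pendant '[[0.8,[-0.0186,0.049,0],2]]';python3 -c "from h import *;st();label(4)"; python3 -m pendant '[[0.8,[-0.017,0.0496,0],2]]';python3 -c "from h import *;st();label(4)"
```

```text
t: 20.7
tcp_pos: [0.6119, 0.0454, 0.0749]
tcp_rot: [0.97, 0.245, -0.0, -0.0]
wrist_force: [-3.1, 4.8, 5.0]
width: 0.0136
finger_force: 45.0
t 20.7 jig [ 2.09 66.99] z 74.9 yaw 28.35 F jig [-2.26  5.25] Fz 5.0 Tz [0.92 0.85 0.4 ] w 13.6 45.016804933547974 q6 64
label [-45.49 -45.48 -45.45 -45.44] mean -45.77 [-48.1 -46.4 -45.9 -45.7 -45.5 -45.5 -45.4 -45.5 -45.4 -45.4 -45.3 -45.2]
t: 21.02
tcp_pos: [0.612, 0.045, 0.0749]
tcp_rot: [0.974, 0.228, -0.0, -0.0]
wrist_force: [-3.0, 5.5, 5.4]
width: 0.0138
finger_force: 45.0
t 21.02 jig [ 2.1  66.54] z 74.9 yaw 26.35 F jig [-2.    5.92] Fz 5.4 Tz [1.03 0.79 0.34] w 13.8 45.0176864862442 q6 66
label [-45.55 -45.47 -45.42 -45.4 ] mean -45.77 [-48.2 -46.3 -45.9 -45.6 -45.5 -45.5 -45.4 -45.5 -45.4 -45.4 -45.3 -45.2]
```

```bash
python3 -m pendant '[[0.8,[-0.015,0.05,0],2]]';python3 -c "from h import *;st();label(4)"
```

```text
t: 21.35
tcp_pos: [0.6121, 0.0445, 0.0749]
tcp_rot: [0.977, 0.211, -0.0, -0.0]
wrist_force: [-3.1, 5.7, 5.1]
width: 0.0136
finger_force: 45.0
t 21.35 jig [ 2.1  66.06] z 74.9 yaw 24.36 F jig [-2.07  6.1 ] Fz 5.1 Tz [1.09 0.84 0.41] w 13.6 45.01875042915344 q6 68
label [-45.49 -45.46 -45.45 -45.47] mean -45.75 [-48.1 -46.3 -45.8 -45.6 -45.5 -45.5 -45.4 -45.5 -45.4 -45.4 -45.3 -45.2]
```

The label stopped at -45.47, so stop contact came at carriage y ≈ 67.2 and the clamp is now about 6 N. About 1.7 mm more (6–7°) should give about 11 N.

```bash
python3 -m pendant '[[0.8,[-0.012,0.047,0],2]]';python3 -c "from h import *;st()"; python3 -m pendant '[[0.8,[-0.0105,0.047,0],2]]';python3 -c "from h import *;st()"; python3 -m pendant '[[0.8,[-0.009,0.047,0],2],[0.8,[0,0,0],0]]';python3 -c "from h import *;st();label(3)"
```

```text
t: 21.68
tcp_pos: [0.6121, 0.0441, 0.0749]
tcp_rot: [0.981, 0.194, -0.0, -0.0]
wrist_force: [-4.4, 5.7, 5.8]
width: 0.0134
finger_force: 45.0
t 21.68 jig [ 2.09 65.62] z 74.9 yaw 22.36 F jig [-3.44  6.35] Fz 5.8 Tz [1.18 0.92 0.44] w 13.4 45.02009868621826 q6 70
t: 21.8
tcp_pos: [0.6122, 0.0436, 0.0749]
tcp_rot: [0.984, 0.176, -0.0, -0.0]
wrist_force: [-4.4, 6.2, 6.2]
width: 0.014
finger_force: 45.0
t 21.8 jig [ 2.09 65.14] z 74.9 yaw 20.33 F jig [-3.32  6.88] Fz 6.2 Tz [1.22 0.86 0.41] w 14.0 45.02142369747162 q6 72
t: 22.05
tcp_pos: [0.6123, 0.0431, 0.0749]
tcp_rot: [0.987, 0.159, -0.0, -0.0]
wrist_force: [-3.9, 6.2, 6.0]
width: 0.0136
finger_force: 45.0
t 22.05 jig [ 2.07 64.68] z 74.9 yaw 18.34 F jig [-2.84  6.75] Fz 6.0 Tz [1.14 0.89 0.02] w 13.6 44.99794006347656 q6 73
label [-45.51 -45.57 -45.49] mean -45.82 [-48.3 -46.4 -45.9 -45.6 -45.5 -45.5 -45.5 -45.5 -45.4 -45.4 -45.4 -45.4]
```

```bash
python3 -m pendant '[[0.8,[-0.004,0.023,0],1],[0.8,[0,-0.03,0],0],[0.8,[0,-0.03,0],0]]';python3 -c "from h import *;st()"
```

```text
t: 22.58
tcp_pos: [0.6122, 0.0432, 0.0749]
tcp_rot: [0.989, 0.151, -0.0, -0.0]
wrist_force: [-3.3, 2.6, 5.4]
width: 0.014
finger_force: 45.0
t 22.57 jig [ 2.07 64.75] z 74.9 yaw 17.39 F jig [-2.8   3.13] Fz 5.4 Tz [0.33 0.67 0.18] w 14.0 45.00654458999634 q6 74
```

```bash
python3 -m pendant '[[2.4,[0,0,0],0],[2.8,[0,0,0],0],[2.8,[0,0,0],0],[2.8,[0,0,-2.5],0],[2.8,[0,0,-4],0],[2.8,[0,0,-5],0],[2.8,[0,0,0],0],[2.8,[0,0,0],0]]' 10
python3 - <<'E'
from h import *
st();label(3);im=robot.capture("scene")
cv2.imwrite("pics/t7.png",cv2.resize(im[195:275,180:300],None,fx=6,fy=6,interpolation=cv2.INTER_CUBIC))
E
python3 ang.py
```

```text
t: 23.58
tcp_pos: [0.6122, 0.0431, 0.1895]
tcp_rot: [0.989, 0.149, -0.0, 0.0]
wrist_force: [0.5, -0.0, -0.2]
width: 0.028
finger_force: 0.0
t 23.57 jig [ 1.99 64.64] z 189.5 yaw 17.14 F jig [ 0.48 -0.08] Fz -0.2 Tz [-0.08  0.19  0.01] w 28.0 0.0 q6 75
label [-46.7  -46.66 -46.64] mean -47.16 [-51.9 -48.1 -47.5 -47.  -46.9 -46.8 -46.6 -46.5 -46.3 -46.2 -46.1 -46. ]
flush near edge [-58.1 -56.6 -55.7 -55.6 -55.6 -55.7 -55.7 -56.2 -56.5 -56.2 -56. ] slope deg 0.87
t5 near edge [-56.6 -56.1 -55.8 -55.7 -56.6 -56.6 -54.3 -53.6 -54.1 -54.5 -56.3] slope deg 2.02
now near edge [-56.  -56.4 -56.  -56.1 -56.6 -56.6 -56.4 -56.3 -56.4 -56.  -54.4] slope deg 0.88
```

View pics/t7.png

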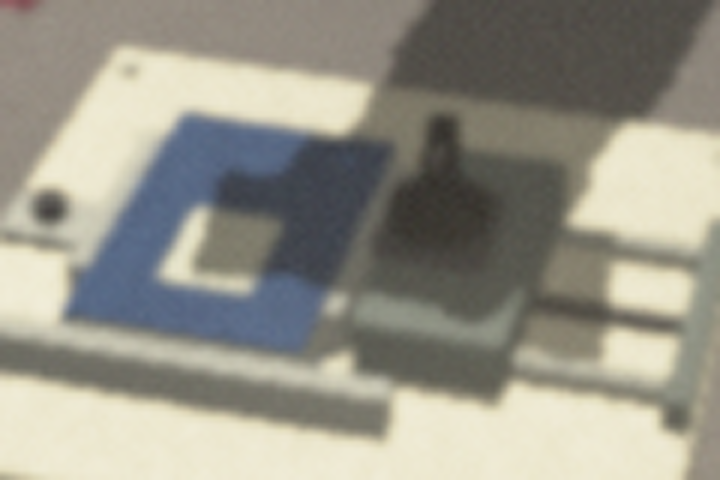

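The knob is released and the book sits square between fence, stop and jaw. A hand shadow now covers the label and biases that reading, so I'm moving the hand aside and rechecking.

```bash
python3 -m pendant '[[2.8,[0,-5,-2],0],[2.8,[0,-5,0],0],[2.8,[0,-5,0],0],[2.8,[0,-5,0],0],[2.8,[0,0,0],0]]'; python3 -c "from h import *;st();label(4)
im=robot.capture('top')
for c in ('top','scene'):
  for q,z in (('knob_grip',.093),('pad_mount',.036),('book',.02)):
    for d in robot.pinpoint(q,c)[:3]:
      w=jig(ray(d['xy'],c,z))
      if abs(w).max()<150: print(c,q,w.round(1),round(d['conf'],2))
"
```

```text
t: 24.45
tcp_pos: [0.5525, 0.2366, 0.2094]
tcp_rot: [0.989, 0.15, -0.0, -0.0]
wrist_force: [0.0, 0.3, -0.6]
width: 0.0279
finger_force: 0.0
t 24.45 jig [-24.6  265.41] z 209.4 yaw 17.31 F jig [0.06 0.25] Fz -0.6 Tz [-0.08  0.13 -0.05] w 27.9 0.0 q6 94
label [-45.29 -45.27 -45.29 -45.21] mean -45.27 [-45.4 -45.5 -45.4 -45.2 -45.2 -45.2 -45.2 -45.3 -45.3 -45.3 -45.3 -45.2]
top knob_grip [-6.9 73.7] 0.5
top pad_mount [ 8.2 31.5] 0.78
top book [  8.1 -21.1] 0.88
scene knob_grip [20.1 65.5] 0.58
scene pad_mount [-3.9 28.8] 0.87
```

The label is back at -45.3, so the book did stop at the side stop. The clamp estimate is about 10 N and the hand is clear.

```bash
python3 -c "from workcell import robot;print(robot.hand_in())"
```

```text
the job is handed in; nothing more can be done
None
```

I handed the job in at about 24.5 s: the book is flat against the rear fence and the jaw holds it on the side stop at an estimated 10 N. That force comes from jaw travel past stop contact, not a direct reading. The hand is clear of everything, and no verdict came back.

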